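# Hang the gun bracket on the slotted uprights

## Robot

A 7-joint arm with a two-finger parallel gripper is mounted at the origin on the work surface. World frame = base frame: x ahead of the robot, y to its left, z up, the work surface at z = 0. Lengths are in m, angles in rad, forces in N, time in s.
With the tool pointing down it reaches from about 0.425 to 0.8 m from the base axis. Payload 8.3 kg.
Tool frame: the origin (TCP) lies at the centre of the arm's flange, where the gripper is bolted on; the fingertips stand env.finger_overhang ahead of it and the grasp point (between the pads) lies 155 mm ahead of it (env.finger_overhang is the distance from the TCP to the fingertips, in m); z points along the fingers, y is the line along which they close (so a half turn about z gives the same grasp; the last joint's range is limited). The gripper opens to 85 mm and grips with 20 to 120 N. Pads are 22 mm wide; open, the fingers measure 114 mm over their backs; the gripper's body (76 mm by 85 mm) begins 54 mm behind the grasp point. The pads swing forward as they close: fully open they stand 13 mm farther back than shut.
Start: joints at [-1.305, 0.383, 0.016, 1.37, -0.006, 1.388, -0.046], TCP at [0.202, 0.592, 0.405] pointing down, gripper open.
Joint ranges: [-2.95, 2.95], [-0.25, 2.06], [-1.52, 1.56], [0.18, 2.33], [-1.44, 4.58], [0.02, 2.06], [-3.01, 3.01]. Speed limits (rad/s): [2.39, 2.39, 3.01, 3.01, 3.14, 3.14, 3.14].

## Interface

Orientations are given as [roll, pitch, yaw] about the fixed x, y, z axes, in that order (R = Rz(yaw) Ry(pitch) Rx(roll)).
In Python, from station import status, cams, env gives the robot as it stands.
- The arm moves only by the shell command python3 -m inch 'ROWS' [FORCE]. ROWS is JSON, one flat list of numbers, 7 for each row, row after row: the gripper command: -1 is fully open, 1 is shut, values between are in proportion, then the shift along the tool's x, y, z each as a share of 10 cm, from -1 to 1, then the turn, a rotation vector about the tool's x, y, z each as a share of 360 degrees, from -1 to 1. In form: [grip, x, y, z, ax, ay, az, grip, x, y, z, ax, ay, az, ...]. A call has 1 to 5 rows; each row is the pose to reach, as a shift and turn from the pose commanded when the call began, along the tool's axes at that moment, turning the shorter way round; what a row does not reach only later rows make up. A row lasts 1/12 s, in which the tool goes at most 41.7 mm and 7.16 degrees, less where a joint would pass 70% of its speed; a pose out of reach is approached as far as the arm can. A call with a number of a shift or a turn outside -1 to 1 is refused whole. A call with a gripper value outside its range is refused whole. The fingers move at their own pace and stop on an object; FORCE is the grip in N (left out, the last holds). Time passes only in rows, so rows that repeat a pose let the fingers close. It gives the time, the measured TCP pose, the force, the opening and the grip force at its end, in the units of the state.
- status.state(): the state, without advancing time (a new reading comes with each control period).
- cams.camera(name): name is "scene" or "top" or "wrist"; returns the picture (384x512x3 uint8, red, green, blue); there is no depth.
- cams.get_calibration(name): a dict with "vertical_fov" (degrees; the focal length in pixels is half the picture's height over the tangent of half this angle, whatever the lens; pixels are square), "cx", "cy" (the principal point, pixels), "distortion" ([k1, k2, p1, p2, k3] as OpenCV has them; the pictures are not rectified), "view" (4x4, takes a point from world to camera coordinates); the wrist camera has in their place "tool_from_camera" (4x4, takes a point from camera to tool coordinates, whose origin is the TCP and whose axes are the flange's). Camera axes: x right, y up, looking along -z (the intrinsics and any distortion apply to the point x, -y, -z); pixel columns grow to the right and rows downward; lengths in m; the calibration is good to about 2 mm. A picture is of the moment at which its call begins: read the wrist's pose just before it. get_calibration takes no time and is no camera call.
- env.sign_off(): hands the job in; it is judged then, once.
The state is a dict: "t": time; "qpos": joint angles; "joint_velocities": joint speeds; "joint_efforts": joint torques, N m; "tcp_pos": TCP position; "eef_rot": TCP orientation; "ft_force": force on the tool from outside, world axes, zero at the start; "ft_torque": the same for the moment, N m; "finger_gap": finger opening in m; "grip_force": force on a finger pad.
Only numpy, scipy, OpenCV 4.12 (cv2) and the standard library are available. Lean on these libraries where they do the work, as an engineer would, in place of code of your own. Each camera call takes 0.05 s, during which the arm holds its last target. There are 200 camera calls.

## Task

Pick up the loose spray-gun bracket, hook both its claws into the top pair of slots of the slotted uprights, then press down on the lip at its top until it is fully home and the spring catch between the uprights has snapped over it. Feel for the slots and never force the bracket against the rack; leave the tin, the bottle and the tape where they stand.

Things in the scene. Friction and masses are not known exactly. Their poses are not given: they have to be found in the camera images.
- bracket: Loose dark steel bracket (0.25 to 0.47 kg) standing on the bench. Origin: middle of the lower rear edge of the back plate; x points backwards (the way the claws point), z up. Back plate 150 wide (y), 130 high, 4 thick (x -4 to 0). At its foot an arm, a flat bar 12 wide, 34 high (z 0 to 34), runs forward at y 0 to x -140; its last 12 mm turn up to z 55. A brace joins the arm (x -45) to the plate (z 78).
- bracket_grip (a point): Point to grip the arm from above, inside the 12 mm bar: (-80, 0, 24) mm in the bracket's frame, same axes as the bracket; the fingers close along y.
- bracket_lip (a point): Middle of the top of a level lip folded forward from the plate's top edge: (-10, 0, 134) mm in the bracket's frame; the lip spans x -20 to 0, y -40 to 40, z 130 to 134. The place to press down on: it is close over the claws, while a bracket forced down by its arm tips and jams. Its height above the bench is 194 mm when the bracket is home.
- bracket_claws (a point): Point midway between the tips of the two claws, (13, 0, 84) mm in the bracket's frame. The claws stand on the plate's rear face at y -50 and +50, each 5 thick in y: a neck (z 100 to 108) runs 13 mm straight back, and from x 7 to 13 it carries a tongue hanging down to z 84.
- bracket_bar (a point): Middle of the 6 mm high crossbar (z 102 to 108) that parts two windows in the middle of the back plate (both y -11 to 11; z 84 to 102 and z 108 to 122): (-2, 0, 105) mm in the bracket's frame. The catch rides over this bar.
- rack: Fixed rack: dark foot plate 240 (y) x 130 (x -40 to 90) x 14 with a cross rail, carrying two bare steel slotted uprights. Origin on the bench at the middle of the plate's width, in the uprights' front plane x = 0; x points into the rack, away from the side the bracket hangs on; z up. Uprights: 100 apart, 44 wide, top at z 216, front sheet x 0 to 4, hollow behind, parallel to these axes.
- rack_top_row (a point): Point on the rack's middle line in the front plane, (0, 0, 160) mm in its frame: height of the lower ends of the top slots (z 160 to 192, 8 wide, on each upright's centre line; lower rows start at z 60 and 110). The pair of uprights is clamped up to 8 mm to either side (y) of this middle line: no pose tells how far, find it by look or feel. Clamped fast.
- rack_home (a point): Where the bracket's origin is when home, (0, 0, 60) mm in the rack's frame, except for the uprights' unknown shift of up to 8 mm along y. The claws enter with the bracket's origin 16 to 24 mm above this (20 is central); plate against the uprights, it then goes straight down 20 mm, tongues behind the sheet.
- catch (a joint): Brass spring catch between the uprights: a nose 14 wide, z 169.5 to 181.5, 5.5 mm out of the front plane, sloped above, flat below. Value: m pushed back; 0 = fully out (also before the bracket is there). The bracket's crossbar rides down over it, which takes about 6 to 15 N; at home it springs out above the bar and the bracket cannot be lifted.
- tin: Bystander: yellow-banded paint tin, 100 diameter, 131 high with its black pouring lid and grey handle; origin at the centre of its underside. Leave it alone.
- thinner: Bystander: white plastic bottle, 60 diameter, 170 high; origin at the centre of its underside. Leave it alone.
- tape: Bystander: roll of masking tape lying flat, 100 diameter, 36 high; origin at the centre of its underside. Leave it alone.

How it is judged:
On the way:
1. the bracket's claws are through the top slots, its plate against the uprights, still raised (x of bracket in the frame of rack between -0.005 and 0.005 m and z of bracket in the frame of rack between 0.069 and 0.087 m and angle between the x axis of bracket and the x axis of rack, either way round below 0.1 rad), for 0.05 s.
At the end, for the whole second after the job is handed in: The bracket hangs in the top slots, plate flat against the uprights (origin within 4 mm of the front plane, square and upright within 0.08 rad), lowered fully home (origin 56 to 63 mm above the bench), the catch sprung out over it (pushed back less than 2 mm), released and at rest (x of bracket in the frame of rack between -0.004 and 0.004 m and y of bracket in the frame of rack between -0.012 and 0.012 m and z of bracket in the frame of rack between 0.056 and 0.063 m and angle between the x axis of bracket and the x axis of rack, either way round below 0.08 rad and angle between bracket's own z axis and vertical below 0.08 rad and value of joint catch below 0.002 m and linear speed of bracket below 0.02 m/s); the robot touches nothing.
It fails at once if the bracket was forced against the rack with more than 60 N (contact force between bracket and rack above 60 N).
It fails at once if a bystander was moved more than 30 mm (distance of any of tin, thinner, tape from where it was at the start of the episode above 0.03 m).
It also fails if it takes over 67 s, if anything falls off the work surface, if the arm or the gripper's body presses on something with over 40 N, if the wrist force passes 120 N, or if a joint passes its speed limit or range.

## Working session

There is one attempt and no reset: what is moved stays moved. The work goes in short steps, Python scripts to look and compute and a shell command to move; the robot and the scene stay as the last step left them, time stands still between calls to the robot, and variables do not carry over. Pictures are saved under pics/ and viewed, at most 10 in all, crops included, and the job is handed in when it is done.

```bash
ls; mkdir -p pics
python3 - <<'E'
from station import status,cams,env
import cv2
s=status.state();print(s['t'],s['tcp_pos'],s['eef_rot'],env.finger_overhang,s['finger_gap'],s['ft_force'])
for n in ('scene','top'):
    cv2.imwrite(f'pics/{n}0.png',cv2.resize(cams.camera(n)[...,::-1],(800,600),interpolation=cv2.INTER_CUBIC))
    print(n,cams.get_calibration(n))
print(cams.get_calibration('wrist'))
E
```

```text
pics
0.0 [0.20169823 0.5913785  0.4036945 ] [-3.13964218e+00  1.87623161e-05  2.81288335e+00] 0.1734 0.08531375008522804 [ 0.66502548  0.24718466 -0.55919714]
scene {'vertical_fov': 54.35426698904003, 'cx': 258.7261059814424, 'cy': 193.50235825939941, 'distortion': array([-0.06952273,  0.        ,  0.        ,  0.        ,  0.        ]), 'view': array([[ 0.75520572,  0.65516308, -0.02063152, -0.37399989],
       [-0.47314701,  0.56663885,  0.67457566,  0.18389902],
       [ 0.45364769, -0.49968166,  0.73791735, -1.27321611],
       [ 0.        ,  0.        ,  0.        ,  1.        ]])}
top {'vertical_fov': 45.73211148044953, 'cx': 251.64991081103673, 'cy': 192.66930614825395, 'distortion': array([-0.02303889,  0.        ,  0.        ,  0.        ,  0.        ]), 'view': array([[ 0.01468465, -0.99984144,  0.01007282, -0.07570752],
       [ 0.996936  ,  0.01541456,  0.07668771, -0.54189872],
       [-0.07683082,  0.00891582,  0.99700428, -1.32206092],
       [ 0.        ,  0.        ,  0.        ,  1.        ]])}
{'vertical_fov': 63.44570559224801, 'cx': 260.7341853303536, 'cy': 194.76875695224223, 'distortion': array([-0.0865991,  0.       ,  0.       ,  0.       ,  0.       ]), 'tool_from_camera': array([[ 2.50585524e-04,  9.56416328e-01,  2.92006412e-01,
         7.45386750e-02],
       [ 9.99999559e-01,  2.47772428e-05, -9.39303940e-04,
         1.42945060e-03],
       [-9.05600739e-04,  2.92006518e-01, -9.56415900e-01,
         2.84799457e-02],
       [ 0.00000000e+00,  0.00000000e+00,  0.00000000e+00,
         1.00000000e+00]])}
```

View pics/scene0.png

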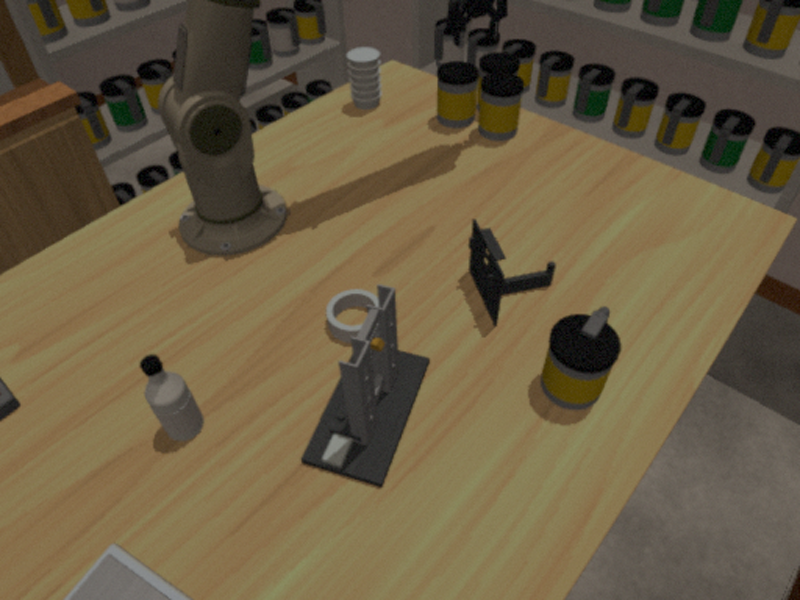

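View pics/top0.png

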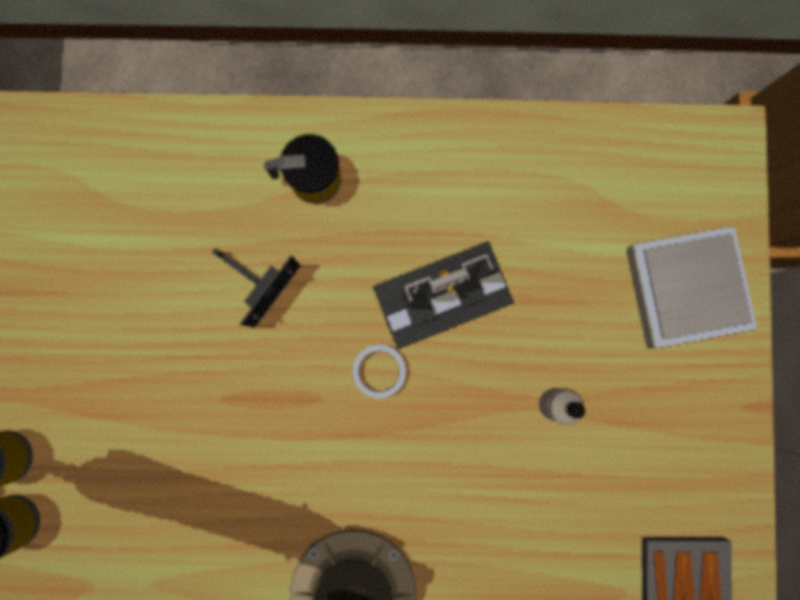

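```bash
cat > h.py <<'E'
import numpy as np, cv2
from scipy.spatial.transform import Rotation as R
from scipy.optimize import least_squares
from station import status,cams,env
F=np.diag([1,-1,-1.])
def cam(n,s=None):
    c=cams.get_calibration(n); f=192/np.tan(np.radians(c['vertical_fov']/2))
    K=np.array([[f,0,c['cx']],[0,f,c['cy']],[0,0,1]])
    if n=='wrist':
        s=s or status.state(); T=np.eye(4);T[:3,:3]=R.from_euler('xyz',s['eef_rot']).as_matrix();T[:3,3]=s['tcp_pos']
        V=np.linalg.inv(T@c['tool_from_camera'])
    else: V=c['view']
    return K,np.array(c['distortion']),F@V[:3,:3],F@V[:3,3]
def proj(C,P):
    K,d,r,t=C; return cv2.projectPoints(np.atleast_2d(np.asarray(P,float)),cv2.Rodrigues(r)[0],t,K,d)[0][:,0]
def back(C,uv,z):
    K,d,r,t=C; p=cv2.undistortPoints(np.array(uv,float).reshape(-1,1,2),K,d)[:,0]
    D=np.c_[p,np.ones(len(p))]@r; o=-r.T@t; return o+D*((z-o[2])/D[:,2])[:,None]
def body(pose,P):  # pose x,y,z,yaw
    return R.from_euler('z',pose[3]).apply(np.atleast_2d(P)/1000.)+pose[:3]
def fit(obs,p0,z=0):
    """obs: list of (C,point_mm,uv); fits x,y,yaw"""
    f=lambda p:np.concatenate([proj(C,body([p[0],p[1],z,p[2]],P))[0]-uv for C,P,uv in obs])
    r=least_squares(f,p0,loss='soft_l1'); return r.x,f(r.x).reshape(-1,2)
def plan(pos,yaw,pitch=0):
    """tool: z down, tool x at heading yaw, then turned pitch about tool y"""
    s=status.state(); r0=R.from_euler('xyz',s['eef_rot']); 
    r1=R.from_euler('z',yaw)*R.from_euler('x',np.pi)*R.from_euler('y',pitch)
    print('shift/10cm',np.round(r0.inv().apply(np.array(pos)-s['tcp_pos'])*10,3),'turn/360',np.round((r0.inv()*r1).as_rotvec()/2/np.pi,4),'t',s['t'],'F',np.round(s['ft_force'],1))
E
python3 - <<'E'
from h import *
C=cam('top');k=.64
o=lambda P,u,v:(C,P,np.array([u*k,v*k]))
b,r=fit([o((-140,0,55),215,250),o((0,75,130),246,326),o((0,-75,130),297,261)],[.65,.2,-2.2]);print('bracket',b,np.round(r,1).tolist())
q,r=fit([o((-40,-120,14),374,287),o((-40,120,14),489,241),o((90,120,14),513,302),o((90,-120,14),398,347)],[.57,-.17,-2.75]);print('rack A',q,np.round(r,1).tolist())
q,r=fit([o((90,120,14),374,287),o((90,-120,14),489,241),o((-40,-120,14),513,302),o((-40,120,14),398,347)],[.57,-.17,.4]);print('rack B',q,np.round(r,1).tolist())
for n,z in(('tin',131),):
  print(n,back(C,[[310*k,160*k]],z/1e3))
print(back(C,[[380*k,372*k]],.036),back(C,[[571*k,410*k]],.17))
E
```

```text
bracket [ 0.66229239  0.14852962 -0.93921638] [[0.1, 17.3], [0.6, -85.9], [-0.9, 0.0]]
rack A [ 0.58114892 -0.15393723 -2.74783245] [[-1.0, -0.8], [0.0, -0.8], [1.3, 0.4], [-0.1, 1.6]]
rack B [ 0.53497527 -0.17312041  0.39376021] [[-1.0, -0.8], [0.0, -0.8], [1.3, 0.4], [-0.1, 1.6]]
tin [[0.78124744 0.08356353 0.131     ]]
[[ 0.40958918 -0.04486899  0.036     ]] [[ 0.35402168 -0.36512183  0.17      ]]
```

Run:
```python
from h import *
C=cam('top');S=cam('scene');k=.64
o=lambda P,u,v:(C,P,np.array([u*k,v*k]))
b,r=fit([o((-140,0,55),215,250),o((0,-75,130),246,326),o((0,75,130),297,261)],[.65,.2,-2.2]);print('bracket',b,np.round(r,1).tolist())
for q in([.58115,-.15394,0,-2.74783],[.53498,-.17312,0,.39376]):
  P=body(q,[[0,-72,216],[0,72,216],[0,-50,176],[0,50,176]]); print(np.round(proj(C,P)/k).tolist(),np.round(proj(S,P)/k).tolist())
g=body([*b[:2],0,b[2]],[[-80,0,24],[-250,0,0],[0,0,0]]);print(g)
# hover: camera outside (tool x = -bracket x), pulled 60mm up
plan([g[0][0],g[0][1],.35],b[2]+np.pi)
T=cv2.resize(cams.camera('top')[150:225,230:335,::-1],(800,571),interpolation=cv2.INTER_CUBIC);cv2.imwrite('pics/t1.png',T)
```

```text
bracket [ 0.54665218  0.1460764  -2.19622367] [[1.4, 0.5], [-1.0, 0.6], [-0.0, -2.0]]
[[407.0, 285.0], [489.0, 253.0], [418.0, 283.0], [474.0, 261.0]] [[392.0, 289.0], [354.0, 369.0], [388.0, 319.0], [362.0, 374.0]]
[[501.0, 281.0], [418.0, 314.0], [485.0, 289.0], [429.0, 311.0]] [[317.0, 359.0], [358.0, 282.0], [328.0, 365.0], [355.0, 312.0]]
[[0.59348768 0.21093344 0.024     ]
 [0.69301313 0.34875465 0.        ]
 [0.54665218 0.1460764  0.        ]]
shift/10cm [-4.936 -2.335  0.542] turn/360 [-2.000e-04  3.000e-04  2.972e-01] t 0.1 F [-0.6 -1.   0.4]
```

View pics/t1.png

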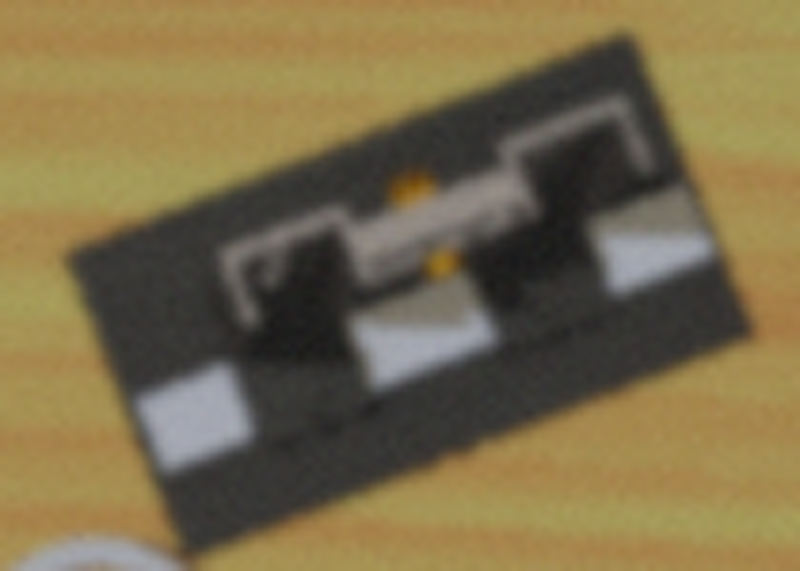

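```bash
for i in 1 2 3 4 5; do python3 -m inch '[-1,-0.987,-0.467,0.1,0,0,0,-1,-0.987,-0.467,0.1,0,0,0,-1,-0.987,-0.467,0.1,0,0,0]' >/dev/null; done
for i in 1 2 3; do python3 -m inch '[-1,0,0,0,0,0,0.099,-1,0,0,0,0,0,0.099,-1,0,0,0,0,0,0.099,-1,0,0,0,0,0,0.099,-1,0,0,0,0,0,0.099]'; done
python3 - <<'E'
from h import *
import pickle
s=status.state(); im=cams.camera('wrist'); pickle.dump((s,im),open('w1.pkl','wb'))
cv2.imwrite('pics/w1.png',cv2.resize(im[...,::-1],(800,600),interpolation=cv2.INTER_CUBIC))
print(s['tcp_pos'],s['eef_rot'],s['qpos'])
c=body([.58115,-.15394,0,-2.74783],[[-60,0,0]])[0]; plan([c[0],c[1],.44],-2.74783+np.pi)
E
```

```text
t: 1.82
tcp_pos: [0.5934, 0.2111, 0.3542]
eef_rot: [-3.141, -0.0, 2.184]
ft_force: [0.1, -0.3, -0.5]
finger_gap: 0.0854
grip_force: 0.0
t: 2.23
tcp_pos: [0.5933, 0.2113, 0.3543]
eef_rot: [-3.141, 0.0, 1.563]
ft_force: [-0.9, 0.7, 0.4]
finger_gap: 0.0858
grip_force: 0.0
t: 2.65
tcp_pos: [0.5933, 0.2113, 0.3543]
eef_rot: [-3.141, 0.001, 0.941]
ft_force: [0.2, 0.6, 0.3]
finger_gap: 0.0856
grip_force: 0.0
[0.59332245 0.2112704  0.3542963 ] [-3.14116121e+00  6.40749325e-04  9.40623067e-01] [-0.835613    0.47287856  0.6282365   1.45356979 -0.28090928  1.3066335
 -0.81632431]
shift/10cm [-2.491  2.388 -0.858] turn/360 [-0.0001  0.0001  0.0857] t 2.7 F [1.4 0.7 0.6]
```

View pics/w1.png

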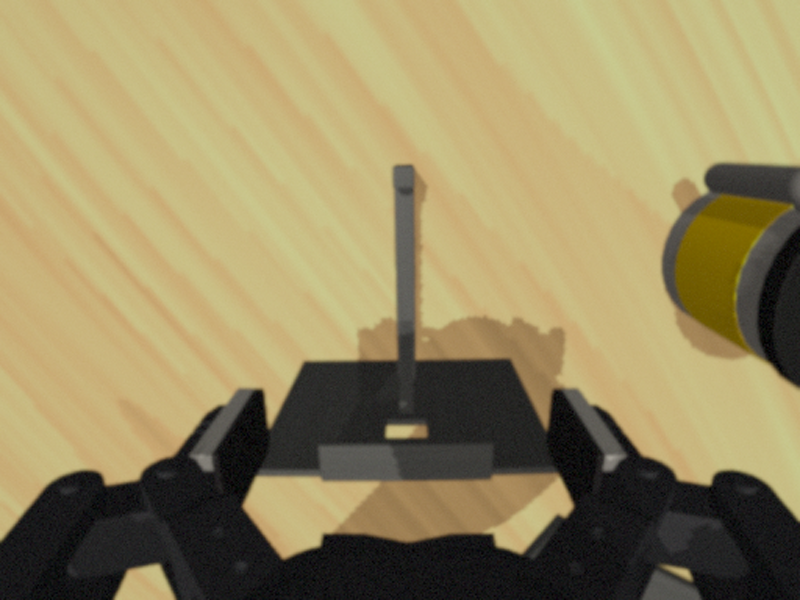

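```bash
python3 - <<'E'
from h import *
import pickle
s,im=pickle.load(open('w1.pkl','rb'));C=cam('wrist',s);k=.64
o=lambda P,u,v:(C,P,np.array([u*k,v*k]))
b,r=fit([o((-140,6,55),414,166),o((-140,-6,55),393,166),o((-20,-40,134),319,443),o((-20,40,134),492,443),o((0,-40,134),321,479),o((0,40,134),493,479),o((-4,-75,0),305,361),o((-4,75,0),511,359)],[.5467,.146,-2.196])
print(b,(r/k).round(1).tolist())
E
for i in 1 2 3; do python3 -m inch '[-1,-0.83,0.796,-0.286,0,0,0,-1,-0.83,0.796,-0.286,0,0,0,-1,-0.83,0.796,-0.286,0,0,0]' >/dev/null; done
python3 -m inch '[-1,0,0,0,0,0,0.0857,-1,0,0,0,0,0,0.0857,-1,0,0,0,0,0,0.0857,-1,0,0,0,0,0,0.0857,-1,0,0,0,0,0,0.0857]'
python3 - <<'E'
from h import *
import pickle
s=status.state(); im=cams.camera('wrist'); pickle.dump((s,im),open('w2.pkl','wb'))
cv2.imwrite('pics/w2.png',cv2.resize(im[...,::-1],(800,600),interpolation=cv2.INTER_CUBIC))
print(s['tcp_pos'],s['eef_rot'],s['qpos'])
P=body([.58115,-.15394,0,-2.74783],[[0,-72,216],[0,-28,216],[0,28,216],[0,72,216],[-40,-120,14],[-40,120,14]]);print((proj(cam('wrist',s),P)/.64).round().tolist())
E
```

```text
[ 0.55183325  0.15612978 -2.18974114] [[1.0, 0.5], [-0.2, 0.7], [-0.3, 0.7], [1.6, -0.9], [0.8, 1.0], [-1.6, -0.5], [-0.7, -1.4], [-1.3, -1.4]]
t: 3.87
tcp_pos: [0.6418, -0.1304, 0.44]
eef_rot: [-3.141, 0.001, 0.404]
ft_force: [0.4, -0.1, -0.9]
finger_gap: 0.0853
grip_force: 0.0
[ 0.6418222  -0.13037005  0.43997482] [-3.14115775e+00  8.02561304e-04  4.03913841e-01] [-0.36289505  0.53832125  0.83165617  1.24026872 -0.38880067  1.52360303
 -0.75460055]
[[255.0, 464.0], [347.0, 466.0], [465.0, 467.0], [556.0, 467.0], [266.0, 279.0], [548.0, 282.0]]
```

View pics/w2.png

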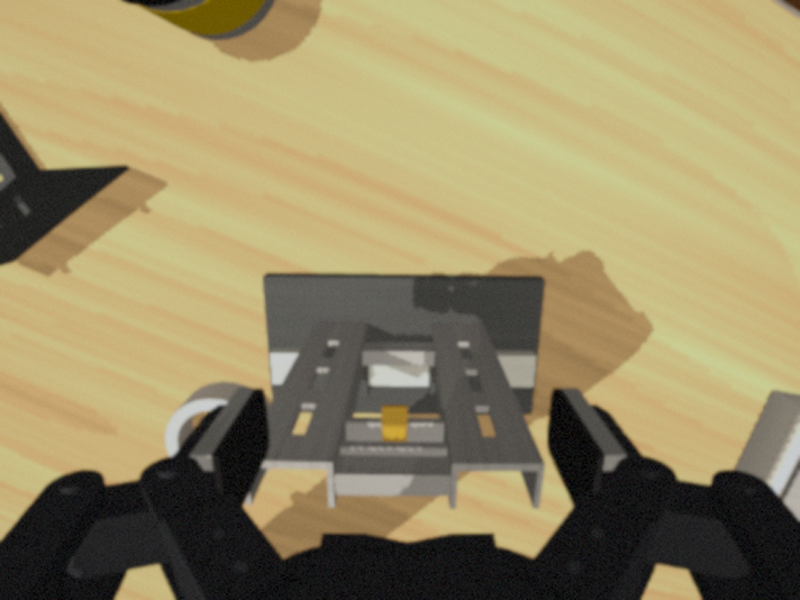

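Run:
```python
import pickle,cv2
s,im=pickle.load(open('w2.pkl','rb'))
cv2.imwrite('pics/w2c.png',cv2.resize(im[170:320,155:355,::-1],(800,600),interpolation=cv2.INTER_CUBIC))
```

```text
(no output)
```

View pics/w2c.png

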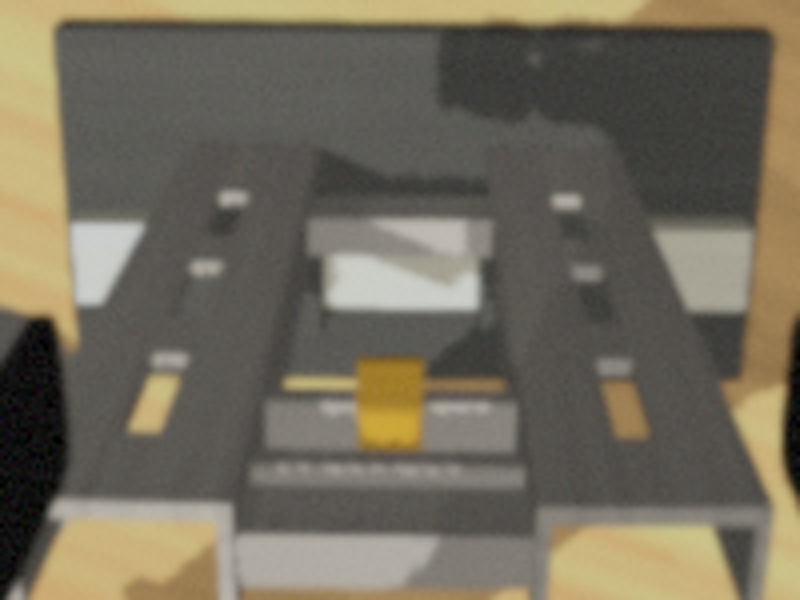

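Run:
```python
from h import *
import pickle
s,im=pickle.load(open('w2.pkl','rb'));C=cam('wrist',s)
o=lambda P,u,v:(C,P,np.array([155+u/4-.4,170+v/4-.4]))
p0=[.58,-.154,-2.748]
A=[o((0,-28,216),235,503),o((0,28,216),537,508),o((0,72,216),768,510),o((0,-50,160),171,352),o((0,50,160),615,358),o((0,-50,192),143,435),o((0,50,192),633,438)]
q,r=fit(A,p0);print('uprights',q,(r).round(1).tolist())
B=[o((-40,-120,14),58,25),o((-40,120,14),771,31)]
f,r=fit(B,p0);print('foot',f,r.round(1).tolist())
print('shift of uprights in foot frame',R.from_euler('z',-f[2]).apply([*(q-f)[:2],0])*1e3)
b=[.55183,.15613,0,-2.18974]; g=body(b,[[-80,0,24]])[0];print(g); plan([g[0],g[1],.36],b[3]+np.pi)
```

```text
uprights [ 0.58078041 -0.14699569 -2.75203699] [[-0.5, 0.1], [-0.2, -0.0], [0.9, -0.4], [0.4, 0.7], [-0.7, 0.8], [-0.1, -1.0], [0.3, -0.0]]
foot [ 0.58373595 -0.14956156 -2.74584837] [[-1.5, 0.1], [1.5, 0.1]]
shift of uprights in foot frame [ 1.73797479 -3.50689918  0.        ]
[0.59824401 0.22128934 0.024     ]
shift/10cm [ 0.987 -3.402  0.8  ] turn/360 [-0.0001  0.0001 -0.087 ] t 3.9167 F [-0.  -0.  -0.7]
```

```bash
for i in 1 2 3 4; do python3 -m inch '[-1,0.247,-0.85,0.2,0,0,0,-1,0.247,-0.85,0.2,0,0,0,-1,0.247,-0.85,0.2,0,0,0]' >/dev/null; done
python3 -m inch '[-1,0,0,0,0,0,-0.087,-1,0,0,0,0,0,-0.087,-1,0,0,0,0,0,-0.087,-1,0,0,0,0,0,-0.087,-1,0,0,0,0,0,-0.087]'
python3 - <<'E'
from h import *
b=[.55183,.15613,0,-2.18974]; g=body(b,[[-80,0,24]])[0]; plan([g[0],g[1],.179],b[3]+np.pi)
E
```

```text
t: 5.33
tcp_pos: [0.5974, 0.221, 0.3603]
eef_rot: [-3.141, 0.0, 0.967]
ft_force: [0.3, 0.5, 1.2]
finger_gap: 0.0854
grip_force: 0.0
shift/10cm [0.008 0.006 1.813] turn/360 [-0.0001  0.0001  0.0024] t 5.3333 F [0.3 0.5 1.2]
```

```bash
python3 -m inch '[-1,0.008,0.006,0.9,0,0,0.0024,-1,0.008,0.006,0.9,0,0,0.0024,-1,0.008,0.006,0.9,0,0,0.0024]' >/dev/null
python3 -m inch '[-0.5,0,0,0.5,0,0,0,-0.5,0,0,0.91,0,0,0,-0.5,0,0,0.91,0,0,0,-0.5,0,0,0.91,0,0,0]' 
python3 -m inch '[1,0,0,0,0,0,0,1,0,0,0,0,0,0,1,0,0,0,0,0,0,1,0,0,0,0,0,0,1,0,0,0,0,0,0]' 100
python3 -m inch '[1,0,0,0,0,0,0,1,0,0,0,0,0,0,1,0,0,0,0,0,0]'
python3 -m inch '[1,0,0,-0.2,0,0,0,1,0,0,-0.5,0,0,0,1,0,0,-0.95,0,0,0,1,0,0,-0.95,0,0,0]'
python3 - <<'E'
from h import *
import pickle
s=status.state(); im=cams.camera('wrist'); pickle.dump((s,im),open('w3.pkl','wb'))
cv2.imwrite('pics/w3.png',cv2.resize(im[...,::-1],(800,600),interpolation=cv2.INTER_CUBIC))
print(s['tcp_pos'],s['eef_rot'],s['qpos'],s['ft_torque'])
E
```

```text
t: 5.92
tcp_pos: [0.5972, 0.2211, 0.1774]
eef_rot: [-3.138, 0.005, 0.942]
ft_force: [0.4, -0.1, 1.0]
finger_gap: 0.0643
grip_force: 0.0
t: 6.33
tcp_pos: [0.5993, 0.2214, 0.1819]
eef_rot: [3.14, -0.003, 0.94]
ft_force: [-0.5, -0.9, 10.0]
finger_gap: 0.01
grip_force: 98.8
t: 6.58
tcp_pos: [0.5992, 0.2214, 0.1819]
eef_rot: [3.14, -0.003, 0.94]
ft_force: [-1.2, -0.2, 7.6]
finger_gap: 0.0105
grip_force: 98.8
t: 6.92
tcp_pos: [0.6005, 0.2211, 0.2827]
eef_rot: [3.136, -0.009, 0.94]
ft_force: [2.1, -0.1, -2.2]
finger_gap: 0.01
grip_force: 98.0
[0.60054016 0.22110664 0.28270201] [ 3.13617716 -0.00923468  0.93955156] [-0.84139147  0.55432758  0.62736554  1.51580392 -0.34331217  1.17197855
 -0.78571853] [ 0.18605206 -0.32658893 -0.04283056]
```

View pics/w3.png

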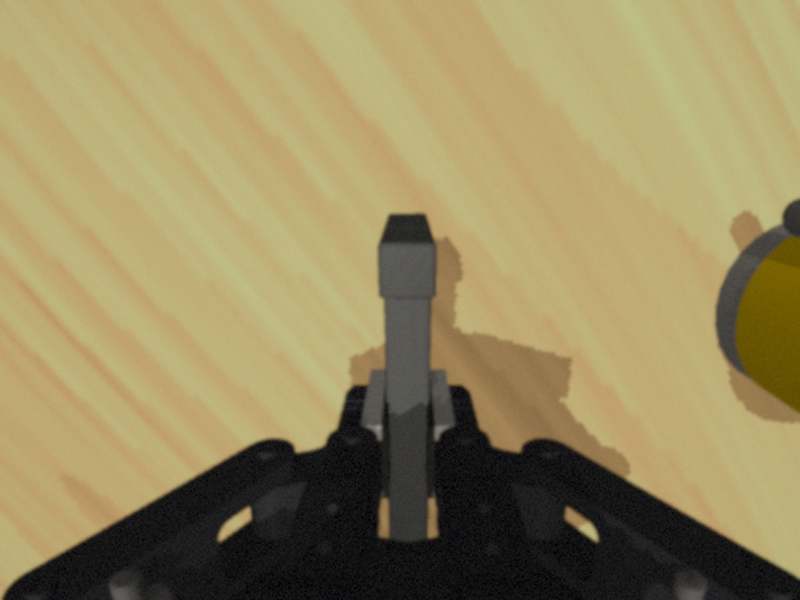

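Run:
```python
from h import *
import pickle
s,im=pickle.load(open('w3.pkl','rb'));k=.64
I=dict(tcp_pos=[0,0,0],eef_rot=[0,0,0]);C=cam('wrist',I)
obs=[((-140,-6,55),380,243),((-140,6,55),436,243),((-128,-6,55),383,297),((-128,6,55),434,297),((-140,-6,0),389,215),((-140,6,0),427,215)]
B=R.from_euler('y',np.pi)  # bracket axes in tool: x->-x,y->y,z->-z
def T(p,P): return (B*R.from_euler('y',p[3])).apply(np.array(P)/1e3-[-.08,0,.0])+[p[0],p[1],p[2]]
f=lambda p:np.concatenate([proj(C,T(p,P))[0]-np.array([u,v])*k for P,u,v in obs]+[[(p[2]-.1819)/.001]])
r=least_squares(f,[0,0,.18,0]);print('x,y,z of arm foot point(-80,0,0) in tool; pitch',r.x.round(4),(r.fun/k).round(1))
```

```text
x,y,z of arm foot point(-80,0,0) in tool; pitch [-0.0019 -0.0004  0.1829 -0.0129] [-0.6 -0.9  1.1 -0.9 -2.7  0.7  2.2  0.8  0.1  0.3 -0.1  0.3  1.6]
```

```bash
cat >> h.py <<'E'
MB=(R.from_euler('y',np.pi)*R.from_euler('y',-.0129)); MP=np.array([-.0019,-.0004,.1823])  # bracket point (-80,0,0) in tool
RK=np.array([.58078,-.147,-2.75204])
def tool(s): return R.from_euler('xyz',s['eef_rot']),np.array(s['tcp_pos'])
def where():
    "bracket origin in uprights' frame (mm) and tilt"
    s=status.state(); r,t=tool(s); rb=r*MB; o=t+r.apply(MP)+rb.apply([.08,0,0])
    q=R.from_euler('z',-RK[2]); print('br in rack mm',(q.apply(o-[RK[0],RK[1],0])*1e3).round(1),'rotvec',(q*rb).as_rotvec().round(4),'t',s['t'],'F rack axes',q.apply(s['ft_force']).round(1),'tq',q.apply(s['ft_torque']).round(2),'gap',round(s['finger_gap'],4))
def goal(x,y,z):
    s=status.state(); r,t=tool(s); rb=R.from_euler('z',RK[2]); o=rb.apply(np.array([x,y,z])/1e3)+[RK[0],RK[1],0]
    r1=rb*MB.inv(); t1=o+rb.apply([-.08,0,0])-r1.apply(MP)
    print('shift',(r.inv().apply(t1-t)*10).round(3),'turn',((r.inv()*r1).as_rotvec()/2/np.pi).round(4),'tcp',t1.round(3))
E
python3 -m inch '[1,0,0,-0.8,0,0,0,1,0,0,-0.8,0,0,0,1,0,0,-0.8,0,0,0]'
python3 -c "
from h import *
where();goal(-80,0,165)"
```

```text
t: 7.22
tcp_pos: [0.5999, 0.2209, 0.362]
eef_rot: [3.136, -0.009, 0.94]
ft_force: [1.7, -0.3, -1.7]
finger_gap: 0.0099
grip_force: 98.7
br in rack mm [ -89.3 -290.7  180. ] rotvec [ 0.0061 -0.0023  0.5501] t 7.2167 F rack axes [-1.5  1.  -1.7] tq [0.01 0.3  0.02] gap 0.0099
shift [-1.727  2.853  0.146] turn [-0.0002  0.0004  0.0876] tcp [ 0.729 -0.087  0.347]
```

```bash
for i in 1 2 3; do python3 -m inch '[1,-0.576,0.951,0.05,0,0,0,1,-0.576,0.951,0.05,0,0,0,1,-0.576,0.951,0.05,0,0,0]' >/dev/null; done
python3 -m inch '[1,0,0,0,-0.0002,0.0004,0.0876,1,0,0,0,-0.0002,0.0004,0.0876,1,0,0,0,-0.0002,0.0004,0.0876,1,0,0,0,-0.0002,0.0004,0.0876,1,0,0,0,-0.0002,0.0004,0.0876]'
python3 -c "
from h import *
where();goal(-30,0,80)"
```

```text
t: 8.38
tcp_pos: [0.7267, -0.0865, 0.3378]
eef_rot: [-3.141, -0.001, 0.382]
ft_force: [0.7, 0.3, -2.8]
finger_gap: 0.0102
grip_force: 98.7
br in rack mm [-76.3  -1.7 156.4] rotvec [-0.0009 -0.0116 -0.0075] t 8.3833 F rack axes [-0.8 -0.  -2.8] tq [-0.02  0.13  0.  ] gap 0.0102
shift [-0.485  0.014  0.754] turn [-0.0001  0.0018 -0.0012] tcp [ 0.682 -0.106  0.262]
```

```bash
python3 -m inch '[1,-0.485,0.014,0.754,0,0.0018,-0.0012,1,-0.485,0.014,0.754,0,0.0018,-0.0012,1,-0.485,0.014,0.754,0,0.0018,-0.0012,1,-0.485,0.014,0.754,0,0.0018,-0.0012]'
python3 - <<'E'
from h import *
import pickle
where();goal(-10,0,80)
s=status.state();ims=[cams.camera(n) for n in('scene','wrist')]
a=cv2.resize(ims[0][165:315,185:335],(600,600),interpolation=cv2.INTER_CUBIC)
cv2.imwrite('pics/s4.png',a[...,::-1])
C=cam('scene');r,t=tool(s)
def pb(P): rb=r*MB; return t+r.apply(MP)+rb.apply((np.array(P)-[-80,0,0])/1e3)
u=lambda P:((proj(C,P)[0]-[185,165]+.5)*4).round(0)
for P in[(-20,-40,134),(-20,40,134),(0,40,134),(0,75,130),(0,75,0),(-140,0,55),(13,50,84),(13,50,108)]:print(P,u(pb(P)))
for P in[(0,72,216),(0,28,216),(0,-28,216),(0,-72,216),(0,50,160),(0,50,192)]:print('rk',P,u(body([RK[0],RK[1],0,RK[2]],P)[0]))
E
```

```text
t: 8.72
tcp_pos: [0.6793, -0.1072, 0.2586]
eef_rot: [-3.137, -0.006, 0.393]
ft_force: [-0.2, 0.7, -2.7]
finger_gap: 0.0098
grip_force: 98.5
br in rack mm [-25.4  -0.3  76.9] rotvec [-0.0046 -0.0074  0.0039] t 8.7167 F rack axes [-0.  -0.7 -2.7] tq [-0.03  0.23 -0.01] gap 0.0098
shift [-0.167 -0.003 -0.038] turn [-0.0007  0.0012  0.0006] tcp [ 0.664 -0.113  0.262]
(-20, -40, 134) [335. 143.]
(-20, 40, 134) [287. 258.]
(0, 40, 134) [249. 248.]
(0, 75, 130) [226. 308.]
(0, 75, 0) [238. 442.]
(-140, 0, 55) [525. 343.]
(13, 50, 84) [223. 314.]
(13, 50, 108) [221. 288.]
rk (0, 72, 216) [176. 278.]
rk (0, 28, 216) [208. 211.]
rk (0, -28, 216) [246. 133.]
rk (0, -72, 216) [273.  76.]
rk (0, 50, 160) [200. 309.]
rk (0, 50, 192) [196. 272.]
```

View pics/s4.png

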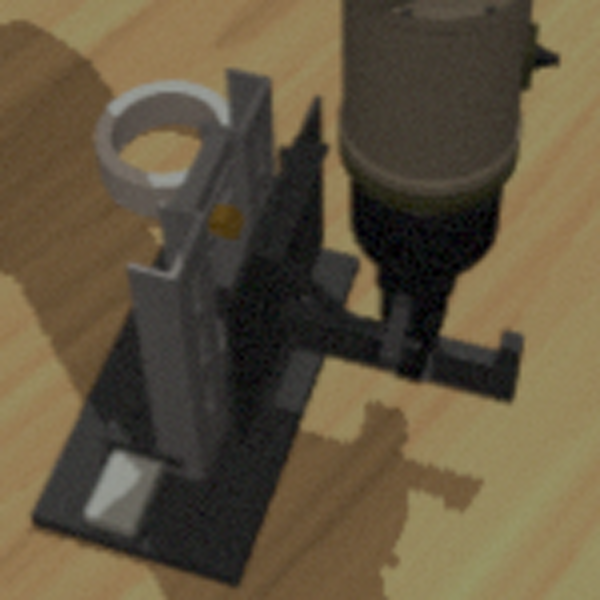

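```bash
python3 -m inch '[1,-0.1,0,-0.035,-0.0007,0.0012,0.0006,1,-0.1,0,-0.035,-0.0007,0.0012,0.0006,1,-0.1,0,-0.035,-0.0007,0.0012,0.0006]'
python3 -c "
from h import *
where();goal(-10,0,80)"
```

```text
t: 9.07
tcp_pos: [0.6743, -0.1102, 0.269]
eef_rot: [3.135, -0.024, 0.394]
ft_force: [0.7, 0.0, -3.0]
finger_gap: 0.0103
grip_force: 98.7
br in rack mm [-23.    2.6  85.8] rotvec [0.0063 0.0112 0.0039] t 9.0667 F rack axes [-0.6  0.2 -3. ] tq [ 0.07  0.11 -0.  ] gap 0.0103
shift [-0.111 -0.012  0.064] turn [ 0.001  -0.0018  0.0006] tcp [ 0.664 -0.113  0.262]
```

```bash
for i in 1 2 3; do python3 -m inch '[1,0,0,0,0,0,0,1,0,0,0,0,0,0]' >/dev/null
python3 -c "
from h import *
where()"; done; python3 -c "
from h import *
goal(-16,0,80)"
```

```text
br in rack mm [-22.7   1.8  84.6] rotvec [0.0051 0.0095 0.0045] t 9.2333 F rack axes [-0.4  0.9 -2.9] tq [0.   0.12 0.03] gap 0.0103
br in rack mm [-22.    1.8  84.2] rotvec [0.0049 0.0086 0.0041] t 9.4 F rack axes [-0.  -0.4 -3.9] tq [-0.05  0.18 -0.01] gap 0.0102
br in rack mm [-21.7   1.9  84.2] rotvec [0.0048 0.0084 0.0036] t 9.5667 F rack axes [-0.2  0.3 -4. ] tq [-0.01  0.15 -0.02] gap 0.0103
shift [-0.043 -0.007  0.048] turn [ 0.0008 -0.0013  0.0006] tcp [ 0.669 -0.111  0.262]
```

```bash
python3 -m inch '[1,-0.02,-0.007,0.03,0.0006,-0.0009,0.0005,1,-0.043,-0.007,0.045,0.0006,-0.0009,0.0005,1,-0.043,-0.007,0.045,0.0006,-0.0009,0.0005,1,-0.043,-0.007,0.045,0.0006,-0.0009,0.0005,1,-0.043,-0.007,0.045,0.0006,-0.0009,0.0005]'
python3 -m inch '[1,0,0,0,0,0,0,1,0,0,0,0,0,0]' >/dev/null
python3 -c "
from h import *
where();goal(-10,0,80)"
```

```text
t: 9.98
tcp_pos: [0.6692, -0.1112, 0.2627]
eef_rot: [3.141, -0.016, 0.39]
ft_force: [-0.0, 0.0, -3.3]
finger_gap: 0.01
grip_force: 98.7
br in rack mm [-16.6   0.3  80.2] rotvec [0.0012 0.0032 0.0006] t 10.15 F rack axes [-0.1  1.  -2.4] tq [-0.01  0.13  0.03] gap 0.0101
shift [-0.06  -0.001  0.004] turn [ 0.0002 -0.0005  0.0001] tcp [ 0.664 -0.113  0.262]
```

Well aligned; feel forward in small steps.

```bash
for i in 1 2 3; do python3 -m inch '[1,-0.01,0,0,0,0,0,1,-0.02,0,0.001,0,0,0,1,-0.02,0,0.001,0,0,0,1,-0.02,0,0.001,0,0,0]' >/dev/null
python3 -c "
from h import *
where()"; done
```

```text
br in rack mm [-14.4   0.3  80.1] rotvec [0.0011 0.003  0.0004] t 10.4833 F rack axes [ 0.4 -0.2 -2.9] tq [-0.07  0.13 -0.06] gap 0.0101
br in rack mm [-12.4   0.3  79.9] rotvec [0.0011 0.0029 0.0004] t 10.8167 F rack axes [ 0.2  0.8 -3.4] tq [-0.01  0.11 -0.01] gap 0.0099
br in rack mm [-10.4   0.3  79.8] rotvec [0.001  0.0029 0.0003] t 11.15 F rack axes [ 0.9  0.  -3.9] tq [ 0.03  0.1  -0.02] gap 0.0103
```

```bash
for i in 1 2 3; do python3 -m inch '[1,-0.01,0,0,0,0,0,1,-0.02,0,0,0,0,0,1,-0.02,0,0,0,0,0,1,-0.02,0,0,0,0,0]' >/dev/null
python3 -c "
from h import *
where()"; done
```

```text
br in rack mm [-8.3  0.3 79.8] rotvec [0.0011 0.0029 0.0003] t 11.4833 F rack axes [-0.3 -0.7 -3.4] tq [-0.03  0.14  0.  ] gap 0.0096
br in rack mm [-6.4  0.3 79.7] rotvec [0.001  0.0029 0.0003] t 11.8167 F rack axes [ 0.9 -0.4 -3.5] tq [ 0.05  0.13 -0.02] gap 0.01
br in rack mm [-4.4  0.3 79.7] rotvec [0.0011 0.003  0.0004] t 12.15 F rack axes [ 0.2  0.6 -3.2] tq [-0.03  0.13 -0.04] gap 0.0101
```

```bash
for i in 1 2 3; do python3 -m inch '[1,-0.01,0,-0.004,0,0,0,1,-0.015,0,-0.004,0,0,0,1,-0.015,0,-0.004,0,0,0,1,-0.015,0,-0.004,0,0,0]' >/dev/null
python3 -c "
from h import *
where()"; done
```

```text
br in rack mm [-2.9  0.3 80.1] rotvec [0.0011 0.003  0.0005] t 12.4833 F rack axes [ 0.4  0.5 -4.5] tq [0.01 0.15 0.03] gap 0.0097
br in rack mm [-2.1  0.2 80.4] rotvec [0.0013 0.0039 0.0011] t 12.8167 F rack axes [-5.1  0.7 -6.2] tq [ 0.19  0.85 -0.04] gap 0.0102
br in rack mm [-1.7 -0.  80.7] rotvec [0.0016 0.0052 0.0019] t 13.15 F rack axes [-9.5  1.6 -6.9] tq [ 0.3   1.45 -0.03] gap 0.0104
```

```bash
for i in 1 2 3; do python3 -m inch '[1,0.001,0,0.01,0,0,0,1,0.001,0,0.02,0,0,0,1,0.001,0,0.02,0,0,0,1,0.001,0,0.02,0,0,0]' >/dev/null
python3 -c "
from h import *
where()"; done
```

```text
br in rack mm [-1.4  0.2 79.4] rotvec [0.0017 0.0051 0.0016] t 13.4833 F rack axes [-6.9  0.3 -2.8] tq [ 0.07  0.66 -0.07] gap 0.0101
br in rack mm [-1.1  0.4 77.4] rotvec [0.0017 0.0046 0.0013] t 13.8167 F rack axes [-4.9  0.2  1.1] tq [-0.01  0.5  -0.02] gap 0.0099
br in rack mm [-1.   0.5 75.2] rotvec [0.0017 0.0042 0.0009] t 14.15 F rack axes [-5.4  0.5  2. ] tq [-0.01  0.43 -0.01] gap 0.0101
```

```bash
for i in 1 2 3; do python3 -m inch '[1,0,0,0.01,0,0,0,1,0,0,0.015,0,0,0,1,0,0,0.015,0,0,0,1,0,0,0.015,0,0,0]' >/dev/null
python3 -c "
from h import *
where()"; done
```

```text
br in rack mm [-1.   0.6 73.8] rotvec [0.0018 0.0043 0.0009] t 14.4833 F rack axes [-6.2  0.1  1.2] tq [-0.01  0.43 -0.04] gap 0.0102
br in rack mm [-1.   0.6 72.3] rotvec [0.0018 0.0042 0.0008] t 14.8167 F rack axes [-4.9  0.8  1.4] tq [0.02 0.42 0.04] gap 0.0105
br in rack mm [-1.   0.6 70.8] rotvec [0.0018 0.0042 0.0008] t 15.15 F rack axes [-5.5  0.8  1.5] tq [ 0.01  0.33 -0.03] gap 0.0104
```

```bash
for i in 1 2; do python3 -m inch '[1,0,0,0.01,0,0,0,1,0,0,0.015,0,0,0,1,0,0,0.015,0,0,0,1,0,0,0.015,0,0,0]' >/dev/null
python3 -c "
from h import *
where()"; done
python3 -m inch '[0.5,0,0,0,0,0,0,0,0,0,0,0,0,0,-0.5,0,0,0,0,0,0,-0.5,0,0,0,0,0,0]' 
python3 -c "
from h import *
where()"
```

```text
br in rack mm [-0.9  0.7 69.2] rotvec [0.0018 0.004  0.0007] t 15.4833 F rack axes [-6.1  0.2  2.1] tq [0.02 0.31 0.04] gap 0.01
br in rack mm [-1.   0.3 67.2] rotvec [0.0014 0.0038 0.0009] t 15.8167 F rack axes [-8.1  1.2 -0.3] tq [ 0.08  0.64 -0.01] gap 0.0102
t: 16.15
tcp_pos: [0.654, -0.1179, 0.2496]
eef_rot: [3.141, -0.015, 0.389]
ft_force: [0.2, -0.6, 0.5]
finger_gap: 0.0569
grip_force: 0.0
br in rack mm [ 0.4  0.6 67.1] rotvec [ 0.0008  0.0018 -0.0005] t 16.15 F rack axes [0.1 0.6 0.5] tq [-0.02 -0.01 -0.03] gap 0.0569
```

```bash
python3 -m inch '[-0.5,0,0,-0.3,0,0,0,-0.5,0,0,-0.75,0,0,0,-0.5,0,0,-0.75,0,0,0]' >/dev/null;  python3 -m inch '[-0.5,0,0,-0.3,0,0,0,-0.5,0,0,-0.85,0,0,0,1,0,0,-0.85,0,0,0,1,0,0,-0.85,0,0,0]'
python3 - <<'E'
from h import *
def tip(x,y,z):
    c=body([RK[0],RK[1],0,RK[2]],[[x,y,z]])[0]; plan(c+[0,0,env.finger_overhang],RK[2]+np.pi)
tip(-12,.5,215)
s=status.state();im=cams.camera('scene')
cv2.imwrite('pics/s5.png',cv2.resize(im[165:315,185:335,::-1],(600,600),interpolation=cv2.INTER_CUBIC))
C=cam('scene');u=lambda P:((proj(C,body([RK[0],RK[1],0,RK[2]],P))[0]-[185,165]+.5)*4).round(0)
for z in(60,67,72): print(z,[u((x-1.5,y,w+z)).tolist() for x,y,w in[(-20,40,134),(-20,-40,134),(-140,0,55),(0,75,0)]])
E
```

```text
t: 16.73
tcp_pos: [0.6522, -0.1194, 0.4151]
eef_rot: [3.136, -0.022, 0.389]
ft_force: [0.2, 0.6, 0.6]
finger_gap: 0.041
grip_force: 0.0
shift/10cm [-0.651 -0.013  0.253] turn/360 [ 0.0008 -0.0035 -0.0001] t 16.7333 F [0.2 0.6 0.6]
60 [[242.0, 265.0], [292.0, 153.0], [479.0, 349.0], [199.0, 446.0]]
67 [[241.0, 257.0], [292.0, 144.0], [480.0, 342.0], [198.0, 440.0]]
72 [[241.0, 251.0], [292.0, 138.0], [481.0, 337.0], [197.0, 435.0]]
```

View pics/s5.png

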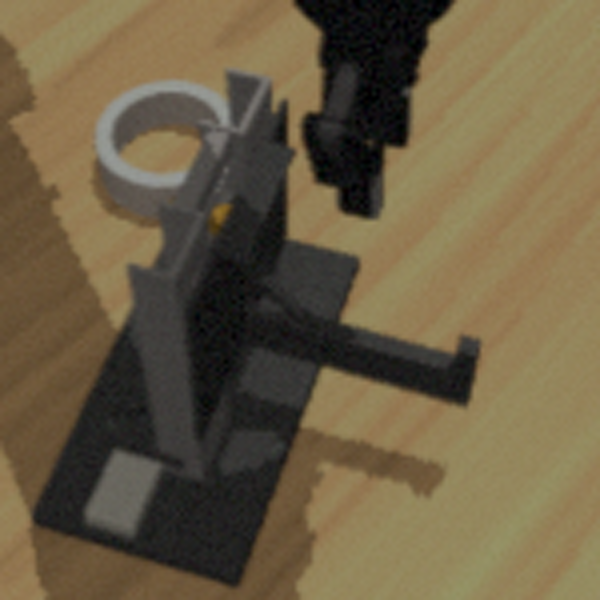

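```bash
python3 -m inch '[1,-0.3,-0.01,0,0.0008,-0.0035,0,1,-0.6,-0.013,0.1,0.0008,-0.0035,0,1,-0.651,-0.013,0.15,0.0008,-0.0035,0,1,-0.651,-0.013,0.15,0.0008,-0.0035,0,1,-0.651,-0.013,0.15,0.0008,-0.0035,0]' 60 >/dev/null
python3 -m inch '[1,0,0,0,0,0,0,1,0,0,0,0,0,0,1,0,0,0,0,0,0,1,0,0,0,0,0,0]'
cat >> h.py <<'E'
def tip(x,y,z):
    c=body([RK[0],RK[1],0,RK[2]],[[x,y,z]])[0]; plan(c+[0,0,env.finger_overhang],RK[2]+np.pi)
E
python3 -c "
from h import *
tip(-12,.5,208)"
```

```text
t: 17.53
tcp_pos: [0.5922, -0.1412, 0.3938]
eef_rot: [-3.138, 0.006, 0.391]
ft_force: [-0.4, 0.2, 1.1]
finger_gap: -0.0004
grip_force: 0.0
shift/10cm [-0.006  0.016  0.124] turn/360 [-0.0006  0.001   0.0002] t 17.5333 F [-0.4  0.2  1.1]
```

```bash
python3 -m inch '[1,-0.006,0.014,0.12,-0.0005,0.0008,0,1,-0.006,0.014,0.12,-0.0005,0.0008,0,1,-0.006,0.014,0.12,-0.0005,0.0008,0,1,-0.006,0.014,0.12,-0.0005,0.0008,0]' | grep -E 'tcp|ft'
for i in 1 2 3 4; do python3 -m inch '[1,0,0,0.01,0,0,0,1,0,0,0.02,0,0,0,1,0,0,0.02,0,0,0,1,0,0,0.02,0,0,0]' | grep -E 'tcp|ft'; done
```

```text
tcp_pos: [0.5916, -0.143, 0.3821]
ft_force: [0.8, -0.5, 0.2]
tcp_pos: [0.5915, -0.1431, 0.3799]
ft_force: [0.4, 0.1, 0.7]
tcp_pos: [0.5915, -0.143, 0.3777]
ft_force: [0.2, 0.4, -0.2]
tcp_pos: [0.5914, -0.1431, 0.3757]
ft_force: [0.2, 0.2, -0.1]
tcp_pos: [0.5915, -0.1431, 0.3737]
ft_force: [0.5, -0.8, 0.6]
```

```bash
for i in 1 2 3 4; do python3 -m inch '[1,0,0,0.01,0,0,0,1,0,0,0.015,0,0,0,1,0,0,0.015,0,0,0,1,0,0,0.015,0,0,0]' | grep -E 'tcp|ft'; done
```

```text
tcp_pos: [0.5914, -0.1431, 0.3723]
ft_force: [-0.6, 0.2, 1.6]
tcp_pos: [0.5914, -0.1431, 0.3707]
ft_force: [-0.4, -0.5, 0.0]
tcp_pos: [0.5915, -0.1429, 0.369]
ft_force: [-0.1, 0.3, 0.2]
tcp_pos: [0.5915, -0.143, 0.3677]
ft_force: [0.6, 0.0, 0.8]
```

```bash
for i in 1 2 3 4; do python3 -m inch '[1,0,0,0.01,0,0,0,1,0,0,0.01,0,0,0,1,0,0,0.01,0,0,0,1,0,0,0.01,0,0,0]' | grep -E 'tcp|ft'; done
python3 - <<'E'
from h import *
im=[cams.camera(n) for n in('scene','wrist')]
a=cv2.resize(im[0][175:295,190:310],(500,500),interpolation=cv2.INTER_CUBIC); b=cv2.resize(im[1],(300,225))
o=np.zeros((500,800,3),np.uint8);o[:,:500]=a;o[:225,500:]=b
cv2.imwrite('pics/s6.png',o[...,::-1])
E
```

```text
tcp_pos: [0.5915, -0.1431, 0.3672]
ft_force: [-2.0, -0.1, 4.2]
tcp_pos: [0.5915, -0.1432, 0.367]
ft_force: [-3.8, 1.6, 11.7]
tcp_pos: [0.5915, -0.1433, 0.3669]
ft_force: [-6.1, 2.3, 16.2]
tcp_pos: [0.5914, -0.1434, 0.3667]
ft_force: [-8.3, 4.6, 22.9]
```

View pics/s6.png

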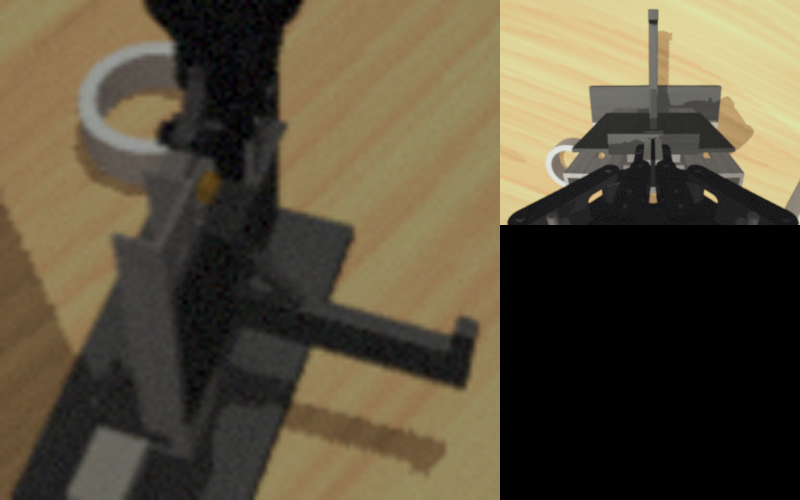

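```bash
python3 -m inch '[1,0,0,0.01,0,0,0,1,0,0,0.01,0,0,0,1,0,0,0.01,0,0,0]' | grep -E 'tcp|ft'
python3 -c "
from h import *
np.save('pre.npy',cams.camera('scene'))"
python3 -m inch '[1,0,0,-0.2,0,0,0,1,0,0,-0.5,0,0,0,1,0,0,-0.9,0,0,0,1,0,0,-0.9,0,0,0]'
python3 -m inch '[1,0,0,0,0,0,0,1,0,0,0,0,0,0,1,0,0,0,0,0,0]' >/dev/null
python3 - <<'E'
from h import *
a=np.load('pre.npy');b=cams.camera('scene')
g=lambda i:cv2.cvtColor(i,cv2.COLOR_RGB2GRAY)
A=g(a)[235:275,275:315]; m=cv2.matchTemplate(g(b)[225:285,265:325],A,cv2.TM_CCOEFF_NORMED);i=np.unravel_index(m.argmax(),m.shape)
print('shift px',i[0]-10,i[1]-10,m.max(),status.state()['t'],status.state()['ft_force'].round(1))
# catch: brass pixels
h=cv2.cvtColor(b[195:240,215:260],cv2.COLOR_RGB2HSV);mk=(h[...,0]>10)&(h[...,0]<25)&(h[...,1]>170)
ys,xs=np.where(mk);print(len(ys),xs.mean()+215 if len(xs) else 0,ys.mean()+195 if len(xs) else 0)
print('nose pred',proj(cam('scene'),body([RK[0],RK[1],0,RK[2]],[[-7,0,170],[-7,0,181],[-2,0,182]])).round(1).tolist())
E
```

```text
tcp_pos: [0.5913, -0.1435, 0.3666]
ft_force: [-10.7, 5.3, 28.8]
t: 22.6
tcp_pos: [0.592, -0.1442, 0.46]
eef_rot: [3.137, -0.007, 0.39]
ft_force: [0.5, -0.7, 0.0]
finger_gap: 0.0001
grip_force: 0.0
shift px 0 0 0.99526244 22.9 [-0.2  1.3 -0.7]
21 239.61904761904762 220.23809523809524
nose pred [[245.5, 221.7], [245.3, 218.5], [243.1, 217.7]]
```

```bash
python3 -c "
from station import env
print(env.sign_off())"
```

```text
the job is handed in; nothing more can be done
None
```

I hooked the bracket into the top slots and pressed it home by its lip, which stopped at 0.194 m, the home height. I then let go and handed the job in at about 23 s; the brass of the catch is visible, but I had no direct reading that it snapped over.

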